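# Take one cup from the nest

### The job

Lift only the top cup off the stack of nested white sample cups, leaving the other two nested where they stand, and set it down upright, without dropping it, in the empty half of the two-part metal tray (the half without the lidded crucible). Do not disturb the lidded crucible.

Things in the scene. Friction and masses are not known exactly. Their poses are not given: they have to be found in the camera images.
- top_cup_centre (a point): Centre (on the axis, half-way up) of the top one of three identical white porcelain cups, nested upright in a stack on the table. A cup is round, open, 55 mm high, about 60 g: straight collar 48 mm wide over the upper 16 mm, tapering below to a 26 mm foot. Rim 27.5 mm above this point; only the top 22 mm of the cup shows, so the second cup's rim is 5.5 mm above this point. z up.
- second_cup_centre (a point): Centre (on the axis, half-way up) of the second cup, the same as the top one, 22 mm below it and nested in the bottom cup. Cups sit loosely in one another (about 1 mm of play). A grip round the top cup that reaches below this cup's rim, 27.5 mm above this point, takes both. z is its axis, up.
- empty_half (a point): Centre of the floor (upper face) of the empty half of a bare aluminium tray, fixed on the table at any yaw. Tray 105 mm (x) by 195 mm (y), walls 14 mm high, floor and walls 4 mm thick; a low wall across the middle parts it into two halves, each about 97 x 91 mm inside. The other half, with the lidded crucible, lies towards +y, its centre 96 mm away. z up.
- lidded_crucible: White porcelain crucible with a lid with a small knob, 45 mm in diameter, 43 mm high, loose, standing in the other compartment of the tray. Origin at the centre of its underside, z up.

How it is judged:
On the way, in this order (a step that is already met when the one before it is completed fails the run):
1. the top cup is lifted clear of the second, which stays down in the bottom cup (z of top_cup_centre in the frame of second_cup_centre above 0.06 m and height (world z) of second_cup_centre below 0.058 m), for 0.1 s.
2. the top cup is lowered into the empty half of the tray, within 15 mm of its floor, while still held (z of top_cup_centre in the frame of empty_half below 0.0425 m and x of top_cup_centre in the frame of empty_half between -0.04 and 0.04 m and y of top_cup_centre in the frame of empty_half between -0.04 and 0.04 m and contact force between the fingers and top_cup above 0.5 N), for 0.02 s.
At the end, for the whole second after the job is handed in: The top cup stands upright (within 6 degrees) and still on the floor of the tray's empty half; the second cup is still upright and fully nested in the bottom cup, within 25 mm of where it was; the lidded crucible stands upright within 20 mm of where it was (x of top_cup_centre in the frame of empty_half between -0.038 and 0.038 m and y of top_cup_centre in the frame of empty_half between -0.035 and 0.035 m and z of top_cup_centre in the frame of empty_half below 0.031 m and angle between each of top_cup_centre, second_cup_centre's own z axis and vertical below 0.1 rad and linear speed of top_cup below 0.02 m/s and height (world z) of second_cup_centre between 0.046 and 0.053 m and distance of second_cup_centre from where it was at the start of the episode below 0.025 m and distance of lidded_crucible from where it was at the start of the episode below 0.02 m and angle between lidded_crucible's own z axis and vertical below 0.17 rad); the robot touches nothing.
It fails at once if the second cup was lifted more than 12 mm with the top one (height (world z) of second_cup_centre above 0.0615 m).
It fails at once if the stack was knocked over (angle between second_cup_centre's own z axis and vertical above 0.5 rad).
It fails at once if the lidded crucible was pushed more than 20 mm (distance of lidded_crucible from where it was at the start of the episode above 0.02 m).
It also fails if it takes over 35 s, if anything falls off the work surface, if the arm or the gripper's body presses on something with over 40 N, if the wrist force passes 120 N, or if a joint passes its speed limit or range.

### The arm

A 6-joint arm with a two-finger parallel gripper is mounted at the origin on a cart in front of the work surface, level with it; the furniture and walls round the work are solid. World frame = base frame: x ahead of the robot, y to its left, z up, the work surface at z = 0. Lengths are in m, angles in rad, forces in N, time in s.
With the tool pointing down it reaches from about 0.225 to 0.875 m from the base axis. Payload 3.4 kg.
Tool frame: the origin (TCP) lies at the very end of the fingers, on their centre line; the grasp point (between the pads) lies 19 mm behind it (manip.grasp_offset is the distance from the TCP to the grasp point, in m); x points along the fingers, y is the direction in which the jaws open and shut, and the axes are right-handed (so a half turn about x gives the same grasp; the last joint's range is limited). The gripper opens to 85 mm and grips with 20 to 120 N. Pads are 22 mm wide; open, the fingers measure 114 mm over their backs; the gripper's body (76 mm by 85 mm) begins 54 mm behind the grasp point. The pads swing forward as they close: fully open they stand 13 mm farther back than shut.
Start: joints at [-1.264, 0.276, 1.505, -0, 1.361, -0.121], TCP at [0.239, -0.523, 0.197] pointing down, gripper open.
Joint ranges: [-2.89, 2.89], [-0.75, 2.08], [0.22, 2.7], [-1.18, 4.32], [0.11, 2.71], [-2.7, 2.7]. Speed limits (rad/s): [2.57, 2.57, 3.14, 3.14, 3.14, 3.14].

### API

Orientations are given as a unit quaternion [w, x, y, z].
In Python, from rig import manip gives the robot as it stands.
- The arm moves only by the tool step_arm, never from a script. Its argument "increments" is a list of rows, each an object with "grip": the opening, from 0 (shut) to 1 (fully open); "delta_pos": the shift along the world's x, y, z in m, a list of three; "twist": the turn about the world's z in degrees. A call has 1 to 10 rows; each row shifts and turns the commanded pose from where the row before left it; what a row does not reach is not made up. A row lasts 1/12 s, in which the tool goes at most 41.7 mm and 7.16 degrees, less where a joint would pass 70% of its speed; a pose out of reach is approached as far as the arm can. A call with a gripper value outside its range is refused whole. The fingers move at their own pace and stop on an object; "force" is the grip in N (left out, the last holds). Time passes only in rows, so rows that do not move let the fingers close. It gives the time, the measured TCP pose, the force and the opening at its end, in the units of the state.
- manip.get_state(): the state, without advancing time (a new reading comes with each control period).
- manip.get_image(name): name is "scene" or "top"; returns a dict with "img" (384x512x3 uint8, red, green, blue), "fx", "fy", "cx", "cy" (pixels), "D" ([k1, k2, p1, p2, k3] as OpenCV has them; the pictures are not rectified), "rvec" (rotation vector, rad) and "tvec" (3), from world to camera coordinates, as OpenCV has them. Camera axes: x right, y down, z forward; pixel columns grow to the right and rows downward; lengths in m; the calibration is good to about 2 mm. A picture is of the moment at which its call begins. There is no depth.
- manip.sign_off(): hands the job in, once; it reports no verdict.
The state is a dict: "clock": time; "qpos": joint angles; "qd": joint speeds; "effort": joint torques, N m; "position": TCP position; "ee_rot": TCP orientation; "contact_force": force on the tool from outside, world axes, zero at the start; "moment": the same for the moment, N m; "width": finger opening in m.
Only numpy, scipy, OpenCV 4.12 (cv2) and the standard library are available. Lean on these libraries where they do the work, as an engineer would, in place of code of your own. Each camera call takes 0.05 s, during which the arm holds its last target. There are 200 camera calls.

## Working session

There is one attempt and no reset: what is moved stays moved. The work goes in short steps, Python scripts to look and compute and a tool call to move; the robot and the scene stay as the last step left them, time stands still between calls to the robot, and variables do not carry over. Pictures are saved under pics/ and viewed, about 8 in all and at most 12, crops included, and the job is handed in when it is done.

Besides the shell and the picture viewer there is one more tool, called after ">>>" as name([rows], argument=value, ...), one row to a line, values as JSON. step_arm: Moves the arm, as the interface text tells. Its arguments: {"type":"object","properties":{"increments":{"type":"array"},"force":{"type":"number"}},"required":["increments"]}

```bash
mkdir -p pics; cat > h.py <<'E'
import numpy as np, cv2
from rig import manip
def get(n,f=None,save=True):
    d=manip.get_image(n)
    if f: cv2.imwrite('pics/'+f,d['img'][:,:,::-1])
    return d
def K(d): return np.array([[d['fx'],0,d['cx']],[0,d['fy'],d['cy']],[0,0,1.]])
def ray(d,uv,z):
    n=cv2.undistortPoints(np.array([[uv]],float),K(d),np.array(d['D'],float)).ravel()
    R=cv2.Rodrigues(np.array(d['rvec'],float))[0]; t=np.array(d['tvec'],float).ravel()
    c=-R.T@t; v=R.T@np.array([*n,1]); return c+v*(z-c[2])/v[2]
def proj(d,P): return cv2.projectPoints(np.array(P,float).reshape(-1,1,3),np.array(d['rvec'],float),np.array(d['tvec'],float),K(d),np.array(d['D'],float))[0].reshape(-1,2)
E
python3 - <<'E'
from h import *
a=get('scene'); b=get('top')
for d in (a,b):
    R=cv2.Rodrigues(np.array(d['rvec'],float))[0]; print(-R.T@np.array(d['tvec']).ravel(), R[2],d['fx'])
cv2.imwrite('pics/a.png',cv2.resize(a['img'][:,:,::-1],(800,600))); cv2.imwrite('pics/b.png',cv2.resize(b['img'][:,:,::-1],(800,600)))
print(manip.get_state())
E
```

```text
[-0.14834217 -0.45980342  0.49533937] [ 0.72170292  0.54033146 -0.43265091] 460.4786692625168
[0.39825664 0.05607765 0.98823763] [ 0.16272528 -0.00916248 -0.98662887] 400.59185966275754
{'clock': 0.1, 'qpos': array([-1.26401015e+00,  2.76518734e-01,  1.50599360e+00,  1.11933971e-05,
        1.36073773e+00, -1.21036637e-01]), 'qd': array([-0.00058373, -0.00201707, -0.0026938 ,  0.00100471,  0.00077685,
       -0.00032781]), 'effort': array([ 1.10332028e-03, -4.17700589e+01, -2.46405065e+01, -2.29407615e-04,
        5.82613080e-03, -4.87623808e-06]), 'position': array([ 0.23837938, -0.52267122,  0.19583886]), 'ee_rot': array([-0.14952262, -0.6909399 , -0.15069025,  0.69104088]), 'contact_force': array([ 0.39883818, -0.00955795,  0.19622065]), 'moment': array([-0.00416548, -0.02600481, -0.05385303]), 'width': 0.08515913218460067}
```

View pics/a.png

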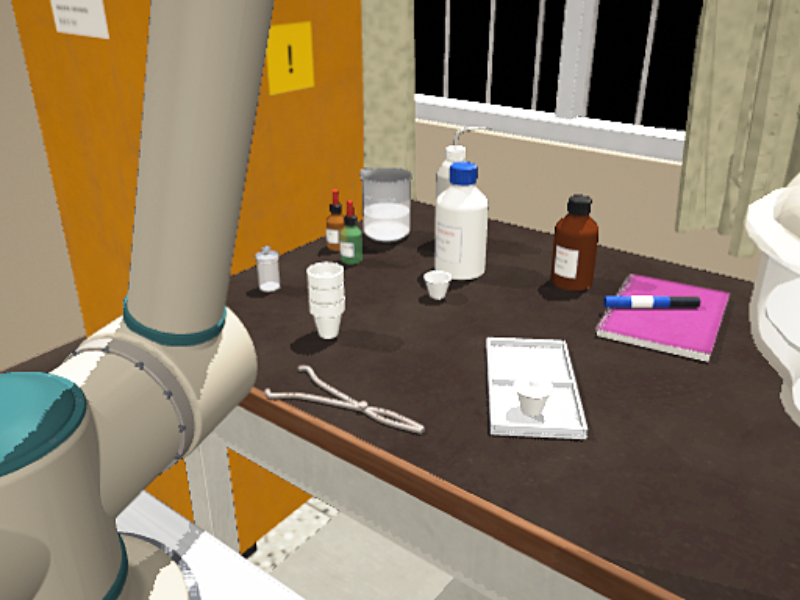

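View pics/b.png

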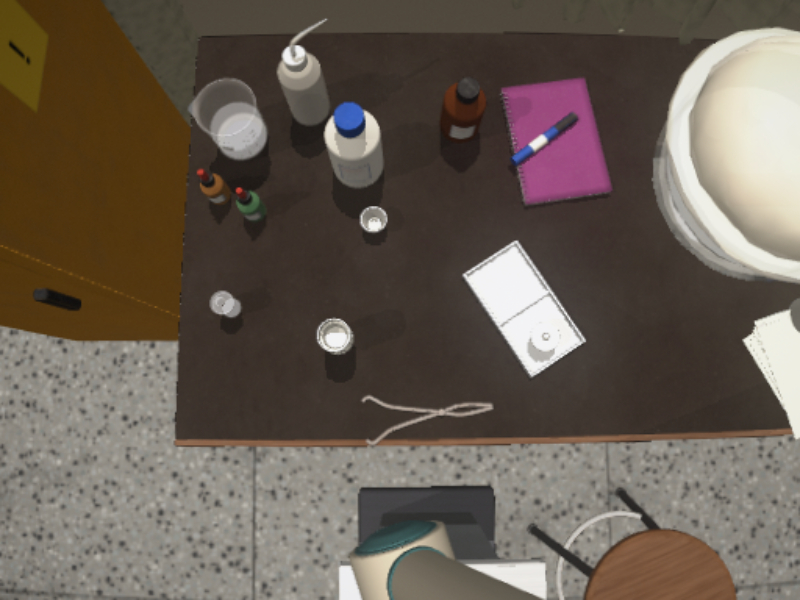

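Scene view: a stack of three cups at about (326,300), with the tray at (535,390) and the crucible in its near half. Top view: stack rim at (335,336), tray corners at (464,273), (518,242), (585,341) and (531,377), and the crucible at (545,338). The upper-left half is empty.

```bash
cat > m.py <<'E'
from h import *
b=get('top'); s=.64
rim=ray(b,(335*s,336*s),.099)
c=[ray(b,(u*s,v*s),.014) for u,v in [(464,273),(518,242),(585,341),(531,377)]]
ctr=np.mean(c,0); ydir=(c[2]+c[3]-c[0]-c[1]); L=np.linalg.norm(ydir)/2; ydir/=np.linalg.norm(ydir)
emp=ctr-ydir*.048
print('rim',rim,'ctr',ctr,'L',L,'W',np.linalg.norm(c[1]-c[0]),'ydir',ydir,'empty',emp)
xdir=np.array([ydir[1],-ydir[0],0])
a=get('scene')
def circ(p,r,z): t=np.linspace(0,2*np.pi,24); return np.c_[p[0]+r*np.cos(t),p[1]+r*np.sin(t),0*t+z]
out=[]
for d,boxes in ((b,[(180,180,80,60),(285,145,100,100)]),(a,[(180,155,60,70),(300,205,90,80)])):
    for x,y,w,h in boxes:
        k=4; im=cv2.resize(d['img'][y:y+h,x:x+w,::-1],None,fx=k,fy=k,interpolation=cv2.INTER_CUBIC)
        pr=lambda P:np.round(((proj(d,P)-[x,y]+.5)*k)).astype(int)
        for q,r,z in ((rim,.024,.099),(rim,.024,.077),(rim,.013,0)): cv2.polylines(im,[pr(circ(q,r,z))],True,(0,0,255),1)
        T=[ctr+xdir*i*.0525+ydir*j*.0975 for i,j in((1,1),(1,-1),(-1,-1),(-1,1))]
        cv2.polylines(im,[pr(T)],True,(0,255,0),1)
        cv2.circle(im,tuple(pr([emp*[1,1,0]+[0,0,.004]])[0]),3,(255,0,0),-1)
        out.append(im)
H=400
out=[cv2.copyMakeBorder(o,0,H-o.shape[0],0,400-o.shape[1],0) for o in out]
cv2.imwrite('pics/c.png',cv2.resize(np.vstack([np.hstack(out[:2]),np.hstack(out[2:])])[:720],None,fx=.83,fy=.83))
E
python3 m.py
```

```text
rim [0.49062372 0.15288989 0.099     ] ctr [ 0.54147852 -0.13675684  0.014     ] L 0.1920251574709968 W 0.10188985603082616 ydir [-0.85160459 -0.52418472  0.        ] empty [ 0.58235554 -0.11159597  0.014     ]
```

View pics/c.png

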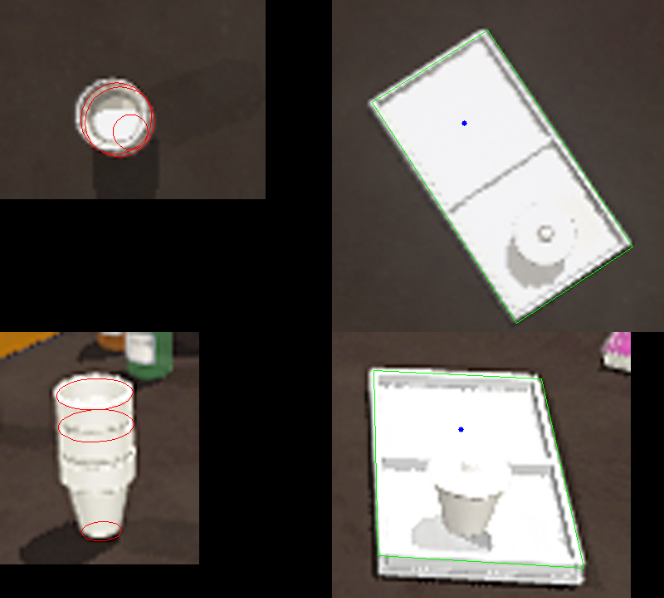

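Tray overlay fits. Its centre is good, and the empty half is at about (0.582, -0.112). The drawn stack rim is about 1 px off to the right and low in the top view, so I take the rim at about (0.493, 0.156). The jaws already lie near the tray's short axis, so I go with a 7° twist.

>>> step_arm([
  {"grip":1,"delta_pos":[0.01,0.028,0.005],"twist":3.5},
  {"grip":1,"delta_pos":[0.01,0.028,0],"twist":3.5},
  {"grip":1,"delta_pos":[0.01,0.028,0],"twist":0},
  {"grip":1,"delta_pos":[0.01,0.028,0],"twist":0},
  {"grip":1,"delta_pos":[0.01,0.028,0],"twist":0},
  {"grip":1,"delta_pos":[0.01,0.028,0],"twist":0},
  {"grip":1,"delta_pos":[0.01,0.028,0],"twist":0},
  {"grip":1,"delta_pos":[0.01,0.028,0],"twist":0},
  {"grip":1,"delta_pos":[0.01,0.028,0],"twist":0},
  {"grip":1,"delta_pos":[0.01,0.028,0],"twist":0},
])

```text
clock: 1.03
position: [0.3387, -0.2417, 0.2016]
ee_rot: [0.192, 0.681, 0.192, -0.681]
contact_force: [0.2, -0.6, 0.4]
width: 0.0857
```

>>> step_arm([
  {"grip":1,"delta_pos":[0.01,0.028,0],"twist":0},
  {"grip":1,"delta_pos":[0.01,0.028,0],"twist":0},
  {"grip":1,"delta_pos":[0.01,0.028,0],"twist":0},
  {"grip":1,"delta_pos":[0.01,0.028,0],"twist":0},
  {"grip":1,"delta_pos":[0.01,0.028,0],"twist":0},
  {"grip":1,"delta_pos":[0.01,0.028,0],"twist":0},
  {"grip":1,"delta_pos":[0.01,0.028,0],"twist":0},
  {"grip":1,"delta_pos":[0.01,0.028,0],"twist":0},
  {"grip":1,"delta_pos":[0.01,0.028,0],"twist":0},
  {"grip":1,"delta_pos":[0,0,0],"twist":0},
])

```text
clock: 1.87
position: [0.4298, 0.0132, 0.2016]
ee_rot: [0.193, 0.681, 0.195, -0.679]
contact_force: [-0.1, -0.1, 0.6]
width: 0.0853
```

>>> step_arm([
  {"grip":1,"delta_pos":[0.0125,0.0285,0],"twist":0},
  {"grip":1,"delta_pos":[0.0125,0.0285,0],"twist":0},
  {"grip":1,"delta_pos":[0.0125,0.0285,0],"twist":0},
  {"grip":1,"delta_pos":[0.0125,0.0285,0],"twist":0},
  {"grip":1,"delta_pos":[0.013,0.0285,0],"twist":0},
  {"grip":1,"delta_pos":[0,0,-0.025],"twist":0},
  {"grip":1,"delta_pos":[0,0,-0.025],"twist":0},
  {"grip":1,"delta_pos":[0,0,-0.025],"twist":0},
  {"grip":1,"delta_pos":[0,0,0],"twist":0},
  {"grip":1,"delta_pos":[0,0,0],"twist":0},
])

```text
clock: 2.7
position: [0.4905, 0.1507, 0.1257]
ee_rot: [-0.192, -0.679, -0.192, 0.682]
contact_force: [-0.1, -0.6, -0.2]
width: 0.0853
```

```bash
cat > v.py <<'E'
import sys
from h import *
p=manip.get_state()['position']; print(p)
o=[]
for n,(x,y,w,h) in (('top',eval(sys.argv[2])),('scene',eval(sys.argv[3]))):
    d=get(n); k=4; im=cv2.resize(d['img'][y:y+h,x:x+w,::-1],(400,400),interpolation=cv2.INTER_CUBIC)
    q=(proj(d,[p])[0]-[x,y]+.5)*400/w; cv2.circle(im,tuple(q.astype(int)),2,(0,0,255),-1); o.append(im)
cv2.imwrite('pics/'+sys.argv[1],np.hstack(o))
E
python3 v.py d.png '(170,165,90,90)' '(160,115,100,100)'
```

```text
[0.49048347 0.15070045 0.12572926]
```

View pics/d.png

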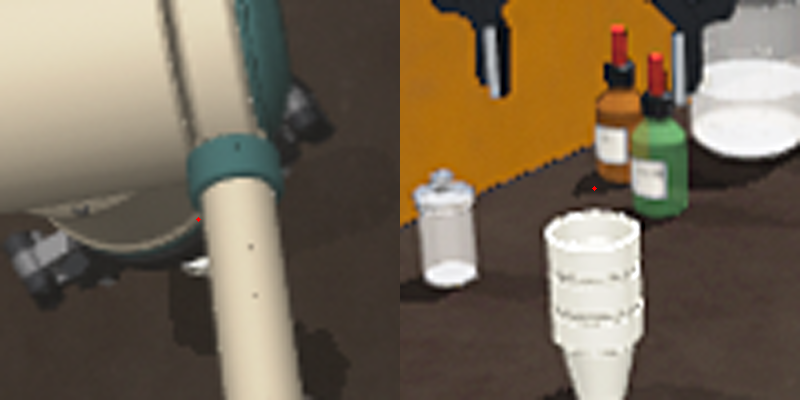

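Tips are visible at crop (490,95) and (682,100), which is higher above the red TCP dot (594,188) than I expected. I'll descend with the xy correction and check again before closing.

>>> step_arm([
  {"grip":1,"delta_pos":[0.002,0.003,-0.015],"twist":0},
  {"grip":1,"delta_pos":[0,0,-0.015],"twist":0},
  {"grip":1,"delta_pos":[0,0,-0.012],"twist":0},
  {"grip":1,"delta_pos":[0,0,0],"twist":0},
  {"grip":1,"delta_pos":[0,0,0],"twist":0},
])

```text
clock: 3.22
position: [0.4944, 0.1542, 0.0858]
ee_rot: [0.192, 0.681, 0.192, -0.68]
contact_force: [0.0, 0.5, 0.8]
width: 0.0853
```

```bash
python3 v.py e.png '(170,165,90,90)' '(155,100,110,110)'
```

```text
[0.49439343 0.15418953 0.08582554]
```

View pics/e.png

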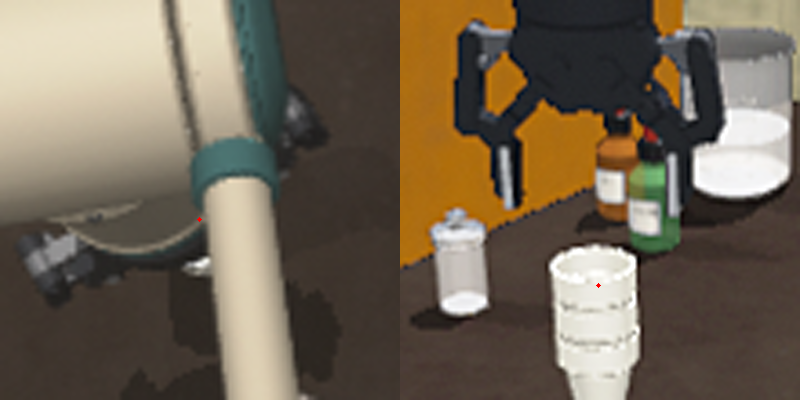

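```bash
python3 - <<'E'
from h import *
a=get('scene');b=get('top')
# knuckle triangulation per side
from scipy.optimize import least_squares
def tri(ua,ub): return least_squares(lambda P:np.r_[proj(a,[P])[0]-ua,proj(b,[P])[0]-ub],[.49,.15,.2])
S=lambda x,y:((x-400)/3.636+155-.5,y/3.636+100-.5); T=lambda x,y:(x/4.444+170-.5,y/4.444+165-.5)
for s,t in ((S(470,40),T(45,262)),(S(708,45),T(295,115))):
    r=tri(s,t); print(r.x,r.cost)
p=np.array([.4944,.1542]); j=np.array([.528,-.85])
for uv,sg in ((S(510,205),-1),(S(675,215),1)):
    print([np.round(ray(a,uv,z),3) for z in (.1,.12,.14,.16)])
    q=p+sg*.05*j
    r=least_squares(lambda z:proj(a,[[*q,z[0]]])[0]-uv,[.1]); print('z',r.x,r.cost)
E
```

```text
[0.46023658 0.20566559 0.23119934] 0.6897033402332187
[0.52493761 0.09615739 0.2328746 ] 0.9809783818178994
[array([0.527, 0.258, 0.1  ]), array([0.493, 0.221, 0.12 ]), array([0.459, 0.185, 0.14 ]), array([0.425, 0.149, 0.16 ])]
z [0.1340849] 0.2349915385055601
[array([0.577, 0.165, 0.1  ]), array([0.54 , 0.134, 0.12 ]), array([0.504, 0.102, 0.14 ]), array([0.467, 0.07 , 0.16 ])]
z [0.13205241] 1.6787097758124796
```

The two cameras agree on xy, but they put the open fingertips at z≈0.133, about 35 mm above where the reported TCP and the 13 mm swing-back imply. The fingers straddle the stack and the body has ample clearance either way, so I lower and re-measure against the cup itself.

>>> step_arm([
  {"grip":1,"delta_pos":[0,0,-0.015],"twist":0},
  {"grip":1,"delta_pos":[0,0,-0.015],"twist":0},
  {"grip":1,"delta_pos":[0,0,0],"twist":0},
  {"grip":1,"delta_pos":[0,0,0],"twist":0},
])

```text
clock: 3.75
position: [0.4933, 0.1542, 0.0548]
ee_rot: [-0.192, -0.68, -0.192, 0.681]
contact_force: [0.8, 1.0, 0.7]
width: 0.0852
```

```bash
python3 - <<'E'
from h import *
print(manip.get_state()['position'])
d=get('scene');x,y,w,h=170,125,80,80
k=7.5; im=cv2.resize(d['img'][y:y+h,x:x+w,::-1],(600,600),interpolation=cv2.INTER_CUBIC)
p=np.array([.4935,.155]); j=np.array([.528,-.85])
for z in (.077,.099):
  for sg in (-1,1):
    for off,col in((.045,(0,255,0)),(.024,(0,0,255))):
      q=(proj(d,[[*(p+sg*off*j),z]])[0]-[x,y]+.5)*k; cv2.circle(im,tuple(q.astype(int)),3,col,-1)
cv2.imwrite('pics/f.png',im)
E
```

```text
[0.49333932 0.15419942 0.05476885]
```

View pics/f.png

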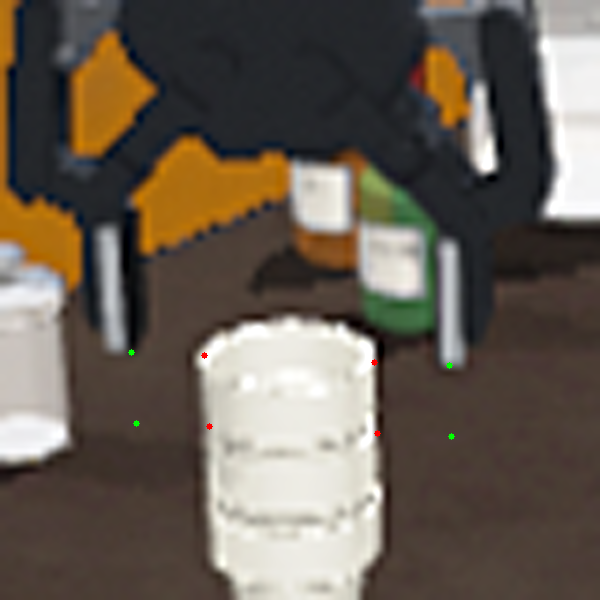

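Now clear: open tips sit level with the 0.099 rim (left 352, right 366, matching the green dots), and the stack is centred between the fingers. So the true tips are 45 mm above the reported z while open. I lower 9 mm and close partway to verify the tip height.

>>> step_arm([
  {"grip":1,"delta_pos":[0,0.0005,-0.009],"twist":0},
  {"grip":0.66,"delta_pos":[0,0,0],"twist":0},
  {"grip":0.66,"delta_pos":[0,0,0],"twist":0},
  {"grip":0.66,"delta_pos":[0,0,0],"twist":0},
  {"grip":0.66,"delta_pos":[0,0,0],"twist":0},
  {"grip":0.66,"delta_pos":[0,0,0],"twist":0},
], force=25)

```text
clock: 4.3
position: [0.4938, 0.1548, 0.0459]
ee_rot: [0.192, 0.681, 0.192, -0.68]
contact_force: [-0.7, 0.1, -0.1]
width: 0.0568
```

```bash
python3 - <<'E'
from h import *
s=manip.get_state();print(s['position'],s['width'])
d=get('scene');x,y,w,h=180,145,60,60
k=10; im=cv2.resize(d['img'][y:y+h,x:x+w,::-1],(600,600),interpolation=cv2.INTER_CUBIC)
p=np.array([.4935,.155]); j=np.array([.528,-.85])
for z in (.077,.087,.099):
  for sg in (-1,1):
    for off,col in((s['width']/2+.003,(0,255,0)),(.024,(0,0,255))):
      q=(proj(d,[[*(p+sg*off*j),z]])[0]-[x,y]+.5)*k; cv2.circle(im,tuple(q.astype(int)),3,col,-1)
cv2.imwrite('pics/g.png',im)
E
```

```text
[0.49375463 0.15481555 0.04586949] 0.05678292110652207
```

View pics/g.png

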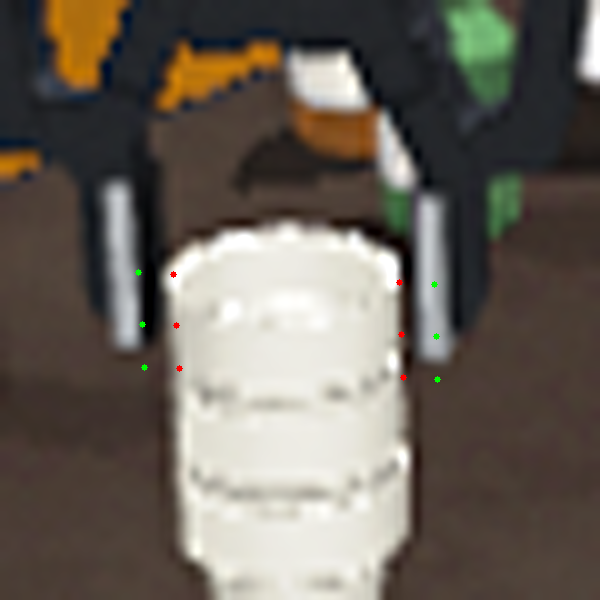

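Closing partway, the pad tips are at rows 350 and 362, between the 0.087 and 0.077 marks, so tip z≈0.081. The gaps are 30 px left and 16 px right. I shift about 1.5 mm right, raise 2 mm, then close.

>>> step_arm([
  {"grip":0.66,"delta_pos":[0.001,-0.0015,0.002],"twist":0},
  {"grip":0.66,"delta_pos":[0,0,0],"twist":0},
  {"grip":0.4,"delta_pos":[0,0,0],"twist":0},
  {"grip":0.4,"delta_pos":[0,0,0],"twist":0},
  {"grip":0.4,"delta_pos":[0,0,0],"twist":0},
  {"grip":0.4,"delta_pos":[0,0,0],"twist":0},
  {"grip":0.4,"delta_pos":[0,0,0],"twist":0},
  {"grip":0.4,"delta_pos":[0,0,0],"twist":0},
], force=25)

```text
clock: 5.02
position: [0.495, 0.1534, 0.0481]
ee_rot: [0.192, 0.681, 0.192, -0.68]
contact_force: [-0.4, 0.3, 5.7]
width: 0.0461
```

>>> step_arm([
  {"grip":0.4,"delta_pos":[0,0,0.002],"twist":0},
  {"grip":0.4,"delta_pos":[0,0,0.002],"twist":0},
  {"grip":0.4,"delta_pos":[0,0,0.003],"twist":0},
  {"grip":0.4,"delta_pos":[0,0,0.003],"twist":0},
])

```text
clock: 5.35
position: [0.4941, 0.1532, 0.0575]
ee_rot: [-0.192, -0.68, -0.192, 0.681]
contact_force: [0.1, 0.0, -1.2]
width: 0.0466
```

```bash
python3 - <<'E'
from h import *
s=manip.get_state();print(s['position'],s['width'])
d=get('scene');x,y,w,h=170,135,80,80
cv2.imwrite('pics/i.png',cv2.resize(d['img'][y:y+h,x:x+w,::-1],(560,560),interpolation=cv2.INTER_CUBIC))
E
```

```text
[0.49413437 0.15315981 0.05745161] 0.04656857291886364
```

View pics/i.png

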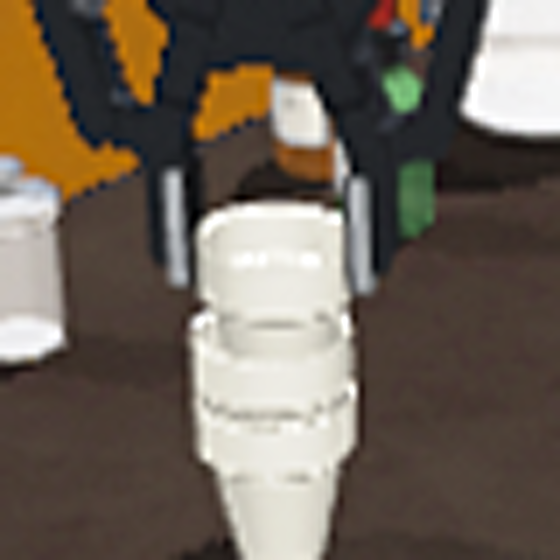

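Only the top cup has risen; the second cup's rim is visible and free at row ~315. Lifting clear, then carrying.

>>> step_arm([
  {"grip":0.4,"delta_pos":[0,0,0.006],"twist":0},
  {"grip":0.4,"delta_pos":[0,0,0.01],"twist":0},
  {"grip":0.4,"delta_pos":[0,0,0.012],"twist":0},
  {"grip":0.4,"delta_pos":[0,0,0.012],"twist":0},
  {"grip":0.4,"delta_pos":[0,0,0.012],"twist":0},
  {"grip":0.4,"delta_pos":[0,0,0.012],"twist":0},
  {"grip":0.4,"delta_pos":[0,0,0.01],"twist":0},
  {"grip":0.4,"delta_pos":[0,0,0.006],"twist":0},
  {"grip":0.4,"delta_pos":[0,0,0],"twist":0},
  {"grip":0.4,"delta_pos":[0,0,0],"twist":0},
])

```text
clock: 6.23
position: [0.4946, 0.1533, 0.1379]
ee_rot: [0.192, 0.681, 0.192, -0.68]
contact_force: [-0.9, 0.1, -0.8]
width: 0.0463
```

>>> step_arm([
  {"grip":0.4,"delta_pos":[0.003,-0.008,0],"twist":0},
  {"grip":0.4,"delta_pos":[0.005,-0.014,0],"twist":0},
  {"grip":0.4,"delta_pos":[0.006,-0.017,0],"twist":0},
  {"grip":0.4,"delta_pos":[0.006,-0.017,0],"twist":0},
  {"grip":0.4,"delta_pos":[0.006,-0.017,0],"twist":0},
  {"grip":0.4,"delta_pos":[0.006,-0.017,0],"twist":0},
  {"grip":0.4,"delta_pos":[0.006,-0.017,0],"twist":0},
  {"grip":0.4,"delta_pos":[0.006,-0.017,0],"twist":0},
  {"grip":0.4,"delta_pos":[0.006,-0.017,0],"twist":0},
  {"grip":0.4,"delta_pos":[0.006,-0.017,0],"twist":0},
])

```text
clock: 7.07
position: [0.5502, -0.0063, 0.1366]
ee_rot: [-0.192, -0.68, -0.192, 0.681]
contact_force: [0.5, 0.6, -1.0]
width: 0.0461
```

>>> step_arm([
  {"grip":0.4,"delta_pos":[0.006,-0.017,0],"twist":0},
  {"grip":0.4,"delta_pos":[0.006,-0.017,0],"twist":0},
  {"grip":0.4,"delta_pos":[0.006,-0.017,0],"twist":0},
  {"grip":0.4,"delta_pos":[0.006,-0.017,0],"twist":0},
  {"grip":0.4,"delta_pos":[0.006,-0.017,0],"twist":0},
  {"grip":0.4,"delta_pos":[0.004,-0.01,0],"twist":0},
  {"grip":0.4,"delta_pos":[0,0,0],"twist":0},
  {"grip":0.4,"delta_pos":[0,0,0],"twist":0},
])

```text
clock: 7.73
position: [0.584, -0.0999, 0.1368]
ee_rot: [-0.191, -0.68, -0.192, 0.681]
contact_force: [-0.4, 0.7, -0.8]
width: 0.0465
```

>>> step_arm([
  {"grip":0.4,"delta_pos":[0.003,-0.009,-0.006],"twist":0},
  {"grip":0.4,"delta_pos":[0,0,-0.014],"twist":0},
  {"grip":0.4,"delta_pos":[0,0,-0.016],"twist":0},
  {"grip":0.4,"delta_pos":[0,0,-0.016],"twist":0},
  {"grip":0.4,"delta_pos":[0,0,-0.016],"twist":0},
  {"grip":0.4,"delta_pos":[0,0,-0.016],"twist":0},
  {"grip":0.4,"delta_pos":[0,0,-0.014],"twist":0},
  {"grip":0.4,"delta_pos":[0,0,-0.01],"twist":0},
  {"grip":0.4,"delta_pos":[0,0,0],"twist":0},
  {"grip":0.4,"delta_pos":[0,0,0],"twist":0},
])

```text
clock: 8.57
position: [0.5872, -0.1083, 0.0292]
ee_rot: [-0.192, -0.68, -0.192, 0.681]
contact_force: [0.5, -0.5, -0.8]
width: 0.0462
```

```bash
python3 v.py j.png '(270,125,120,120)' '(290,180,100,100)'
```

```text
[ 0.58718266 -0.10830292  0.02920364]
```

View pics/j.png

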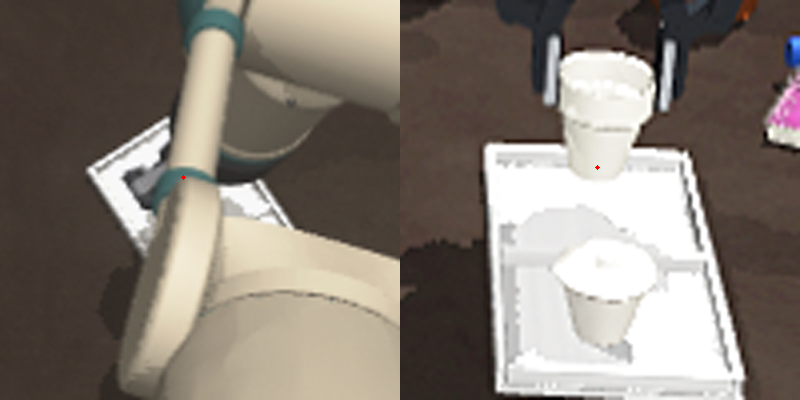

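The cup hangs upright above the empty half, foot at row ~178 (z≈0.025). About 21 mm to go, taken slowly.

>>> step_arm([
  {"grip":0.4,"delta_pos":[0,0,-0.004],"twist":0},
  {"grip":0.4,"delta_pos":[0,0,-0.004],"twist":0},
  {"grip":0.4,"delta_pos":[0,0,-0.004],"twist":0},
  {"grip":0.4,"delta_pos":[0,0,-0.003],"twist":0},
  {"grip":0.4,"delta_pos":[0,0,-0.002],"twist":0},
  {"grip":0.4,"delta_pos":[0,0,-0.001],"twist":0},
  {"grip":0.4,"delta_pos":[0,0,-0.001],"twist":0},
  {"grip":0.4,"delta_pos":[0,0,0],"twist":0},
  {"grip":0.4,"delta_pos":[0,0,0],"twist":0},
])

```text
clock: 9.42
position: [0.5876, -0.1087, 0.0107]
ee_rot: [0.192, 0.681, 0.192, -0.68]
contact_force: [-0.0, -0.3, 0.2]
width: 0.0464
```

>>> step_arm([
  {"grip":0.4,"delta_pos":[0,0,-0.001],"twist":0},
  {"grip":0.4,"delta_pos":[0,0,0],"twist":0},
  {"grip":0.4,"delta_pos":[0,0,0],"twist":0},
])

```text
clock: 9.67
position: [0.5876, -0.1087, 0.0097]
ee_rot: [0.192, 0.681, 0.192, -0.681]
contact_force: [0.1, 0.2, -0.6]
width: 0.046
```

>>> step_arm([
  {"grip":0.4,"delta_pos":[0,0,-0.001],"twist":0},
  {"grip":0.4,"delta_pos":[0,0,0],"twist":0},
  {"grip":0.4,"delta_pos":[0,0,0],"twist":0},
])

```text
clock: 9.92
position: [0.5875, -0.1087, 0.0086]
ee_rot: [-0.192, -0.681, -0.192, 0.681]
contact_force: [1.0, 0.4, -1.5]
width: 0.0464
```

>>> step_arm([
  {"grip":0.4,"delta_pos":[0,0,-0.001],"twist":0},
  {"grip":0.4,"delta_pos":[0,0,0],"twist":0},
  {"grip":0.4,"delta_pos":[0,0,0],"twist":0},
])

```text
clock: 10.17
position: [0.5878, -0.1087, 0.0082]
ee_rot: [0.192, 0.681, 0.192, -0.68]
contact_force: [-0.2, 0.6, 4.4]
width: 0.0462
```

Contact reads 4.4 N upward, so the foot is on the floor. I release and rise.

>>> step_arm([
  {"grip":0.58,"delta_pos":[0,0,0],"twist":0},
  {"grip":0.62,"delta_pos":[0,0,0],"twist":0},
  {"grip":0.7,"delta_pos":[0,0,0],"twist":0},
  {"grip":0.85,"delta_pos":[0,0,0],"twist":0},
  {"grip":0.85,"delta_pos":[0,0,0],"twist":0},
  {"grip":0.85,"delta_pos":[0,0,0],"twist":0},
  {"grip":0.85,"delta_pos":[0,0,0.01],"twist":0},
  {"grip":0.85,"delta_pos":[0,0,0.02],"twist":0},
  {"grip":0.85,"delta_pos":[0,0,0.025],"twist":0},
  {"grip":0.85,"delta_pos":[0,0,0.025],"twist":0},
])

```text
clock: 11.0
position: [0.5871, -0.1086, 0.0887]
ee_rot: [-0.192, -0.68, -0.192, 0.681]
contact_force: [0.7, -0.3, 0.4]
width: 0.0725
```

>>> step_arm([
  {"grip":0.85,"delta_pos":[0,0,0.025],"twist":0},
  {"grip":0.85,"delta_pos":[0,0,0.025],"twist":0},
  {"grip":0.85,"delta_pos":[0,0,0.02],"twist":0},
  {"grip":0.85,"delta_pos":[-0.01,0,0.01],"twist":0},
  {"grip":0.85,"delta_pos":[-0.02,0,0],"twist":0},
  {"grip":0.85,"delta_pos":[-0.03,0,0],"twist":0},
  {"grip":0.85,"delta_pos":[-0.03,0,0],"twist":0},
  {"grip":0.85,"delta_pos":[-0.03,0,0],"twist":0},
  {"grip":0.85,"delta_pos":[-0.03,0,0],"twist":0},
  {"grip":0.85,"delta_pos":[0,0,0],"twist":0},
])

```text
clock: 11.83
position: [0.4297, -0.107, 0.1669]
ee_rot: [-0.19, -0.678, -0.193, 0.683]
contact_force: [-0.9, -0.0, -0.6]
width: 0.0726
```

```bash
python3 - <<'E'
from h import *
a=get('scene')['img'][130:290,170:400,::-1]
cv2.imwrite('pics/k.png',cv2.resize(a,(800,556),interpolation=cv2.INTER_CUBIC))
print(manip.get_state()['position'])
E
```

```text
[ 0.43344324 -0.1078079   0.16747586]
```

View pics/k.png

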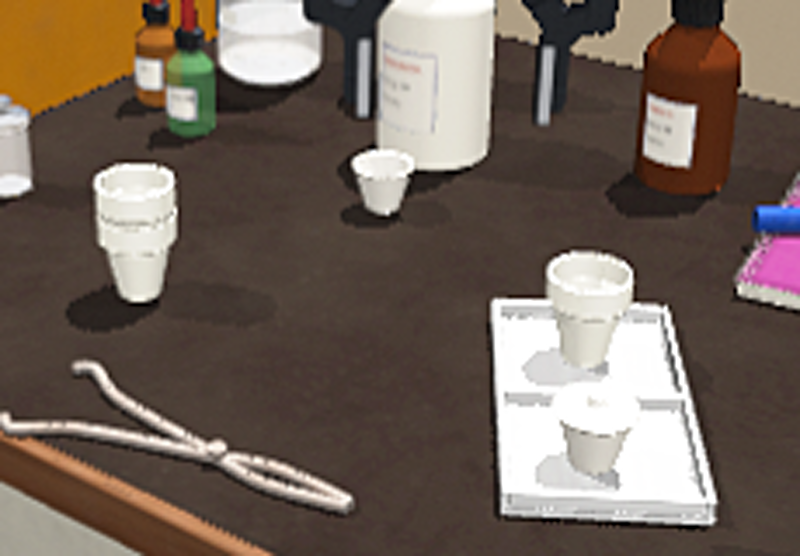

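The cup stands upright in the empty half (foot at about (587,362)). The crucible is in place, and the two remaining cups are still nested at (136,235). The gripper is clear of everything.

```bash
python3 -c "
from rig import manip
print(manip.sign_off())"
```

```text
the job is handed in; nothing more can be done
None
```

I lifted the top cup off the stack by itself, lowered it into the tray's empty half until I felt about 4 N of floor contact, released it and backed off. The job was handed in at about 12 s of the 35 s allowed; sign-off gives no verdict.

**Last checks:** the final scene picture shows:
- the cup standing upright on the floor of the empty half, where I released it about 6 mm from the measured centre;
- the other two cups still nested and upright on the table, though I did not re-measure their position;
- the crucible looking undisturbed;
- the gripper touching nothing.

**One disagreement:** the pictures put the fingertips about 35 mm higher than the reported TCP height and the finger data implied. I set the grasp height from the pictures, measured against the cup itself, and only the top cup came up.

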